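Close a gas cell on its dowels and hold it shut for the screws

TASK

Assemble the gas cell that is bolted to the bench: lower the tan chamber plate over the two dowels of the lower half until it lies flush, then set the window half on the same dowels, all brass ports at the same end. Press the window half down against the sprung sample stage until the cell is fully shut on the chamber plate, and finish while still holding it pressed shut with the gripper, so that a colleague can put the screws in; leave the two jars and the bottle behind it where they stand.

Things in the scene. Friction and masses are not known exactly. Their poses are not given: they have to be found in the camera images.
- lower_half: Silvery aluminium block, 46 mm wide (x), 110 mm long (y), top (sealing face) 45 mm above the bench, on a dark foot 78 x 142 x 8 mm bolted down. Origin under its centre at bench level. Two upright steel dowels on its centre line 40 mm either side of the middle, 30 mm tall, the top 8 mm tapered: 12 mm diameter at the +y end, where a brass port sticks out 12 mm, and 8 mm at -y.
- lower_coarse (a point): Foot of the coarse dowel (12 mm diameter) at the level of the sealing face, 45 mm above the bench; axes as lower_half: z up, y along the block towards the brass port.
- lower_fine (a point): Foot of the fine dowel (8 mm diameter) at the level of the sealing face, 80 mm from lower_coarse; axes as lower_half.
- shut_coarse (a point): Point on the coarse dowel's axis 10 mm above the sealing face: the underside of the window half comes here when the cell is shut, with the 10 mm chamber plate in between; axes as lower_half.
- shut_fine (a point): The same on the axis of the fine dowel.
- sample_stage (a joint): Travel of the sprung sample stage, a steel plunger of 25 mm diameter with a violet disc on top, in the middle of the lower half: 0 free (top 15 mm above the sealing face), about 0.005 m with the cell shut, stop at 0.009. It yields from about 8 N and takes about 13 N at 0.005; the window half's weight alone does not push it in, so unheld it stays 5 mm open.
- plate_center (a point): Centre, half-way up, of the chamber plate: tan plastic, 54 mm wide (x), 110 mm long (y), 10 mm thick, 0.11 kg, flat on the bench, right way up. A 30 mm opening in the middle (for the sample stage), a 13.5 mm hole at +y, where a small brass port sticks out 12 mm, and a 9.5 mm hole at -y, each 40 mm from the middle. To be gripped across its width, which overhangs the lower half by 4 mm each side.
- plate_coarse (a point): Centre of the larger hole (13.5 mm) of the chamber plate, on its underside; axes as plate_center.
- plate_fine (a point): Centre of the smaller hole (9.5 mm) of the chamber plate, on its underside; axes as plate_center.
- window_center (a point): Centre, half-way up, of the window half: silvery aluminium block 46 mm wide (x), 110 mm long (y), 32 mm high, 0.27 to 0.43 kg, a dark ring (38 mm, 3 mm high) with a bluish window on top; on the bench, right way up. Two blind holes in its underside, 24 mm deep, 40 mm from the middle: 13.5 mm at +y, where a brass port sticks out 12 mm, and 9.5 mm at -y.
- window_coarse (a point): Centre of the mouth of the larger hole of the window half, on its underside; axes as window_center.
- window_fine (a point): Centre of the mouth of the smaller hole of the window half, on its underside; axes as window_center.
- window_half: The window half again; origin at the centre of its underside, axes as window_center.
- oring_jar: Small clear jar with a white cap, 32 mm diameter, 38 mm high; a bystander behind the cell. Origin under its centre.
- septa_jar: White jar with a blue-banded label, 48 mm diameter, 60 mm high; a bystander behind the cell. Origin under its centre.
- rinse_bottle: Grey-white bottle with a green cap, 64 mm diameter, 150 mm high; a bystander behind the cell. Origin under its centre.
There are look-alikes about, which are no part of the job. What is shaped like the window_half but purple or turquoise is not meant. Leave any red look-alike of the lower_half alone.

How it is judged:
By the outcome, as a careful person would: the job done as asked, in the order asked, and still so for the second after the job is handed in, while the arm keeps its last pose, push and grip.
It also fails if it takes over 67 s, if anything falls off the work surface, if the arm or the gripper's body presses on something with over 40 N, if the wrist force passes 120 N, or if a joint passes its speed limit or range.

ROBOT

A 6-joint arm with a two-finger parallel gripper is mounted at the origin on a cart in front of the work surface, level with it; the furniture and walls round the work are solid. World frame = base frame: x ahead of the robot, y to its left, z up, the work surface at z = 0. Lengths are in m, angles in rad, forces in N, time in s.
With the tool pointing down it reaches from about 0.275 to 0.875 m from the base axis. Payload 12.5 kg.
Tool frame: the origin (TCP) lies on the front face of the gripper's body, between the roots of the fingers; the fingertips stand 73 mm ahead of it and the grasp point (between the pads) lies 54 mm ahead of it; z points along the fingers, y is the line along which they close (so a half turn about z gives the same grasp; the last joint's range is limited). The gripper opens to 85 mm and grips with 20 to 120 N. Pads are 22 mm wide; open, the fingers measure 114 mm over their backs; the gripper's body (76 mm by 85 mm) begins 54 mm behind the grasp point. The pads swing forward as they close: fully open they stand 13 mm farther back than shut.
Start: joints at [1.095, 0.351, 1.652, -0, 1.139, -0.085], TCP at [0.209, 0.509, 0.304] pointing down, gripper open.
Joint ranges: [-2.75, 2.75], [-0.79, 2.1], [0.01, 2.65], [-1.57, 4.71], [0.07, 3.14], [-2.87, 2.87]. Speed limits (rad/s): [2.22, 2.22, 2.79, 3.14, 3.14, 3.14].

INTERFACE

Orientations are given as a unit quaternion [w, x, y, z].
In Python, from station import readout, eyes, workorder gives the robot as it stands. The module is installed in compiled form; this text tells all that it offers.
- The arm moves only by the tool servo_tool, never from a script. Its argument "steps" is a list of rows, each an object with "hand": the finger opening in mm, from 0 to 85.4; "slide": the shift along the tool's x, y, z as a fraction of full scale, a list of three; "twist": the turn about the tool's z as a fraction of full scale. In form: [{"hand": hand, "slide": [x, y, z], "twist": twist}, ...]. A call has 1 to 20 rows; each row is the pose to reach, as a shift and turn from the pose commanded when the call began, along the tool's axes at that moment; what a row does not reach only later rows make up. Full scale, the value 1, is 80 cm for a shift and pi/2 rad for a turn. A row lasts 1/10 s, in which the tool goes at most 50 mm and 8.59 degrees, less where a joint would pass 70% of its speed; a pose out of reach is approached as far as the arm can. A call with a number of a shift or a turn outside -1 to 1 is refused whole. A call with a gripper value outside its range is refused whole. The fingers move at their own pace and stop on an object; "newtons" is the grip in N (left out, the last holds). Time passes only in rows, so rows that repeat a pose let the fingers close. It gives the time, the measured TCP pose, the force, the opening and the grip force at its end, in the units of the state.
- readout.state(): the state, without advancing time (a new reading comes with each control period).
- eyes.read_camera(name): name is "side" or "top" or "wrist"; returns a dict with "frame" (420x560x3 uint8, red, green, blue), "vfov" (degrees; the focal length in pixels is half the picture's height over the tangent of half this angle, whatever the lens; pixels are square), "cx", "cy" (the principal point, pixels), "distortion" ([k1, k2, p1, p2, k3] as OpenCV has them; the pictures are not rectified), "xyz" and "attitude" of the camera in the world. Camera axes: x right, y down, z forward; pixel columns grow to the right and rows downward; lengths in m; the calibration is good to about 2 mm. A picture is of the moment at which its call begins. There is no depth.
- workorder.hand_in(): hands the job in; it is judged then, once.
The state is a dict: "time_s": time; "q": joint angles; "dq": joint speeds; "effort": joint torques, N m; "position": TCP position; "eef_rot": TCP orientation; "ft_force": force on the tool from outside, world axes, zero at the start; "moment": the same for the moment, N m; "finger_gap": finger opening in m; "grasp_force": force on a finger pad.
Only numpy, scipy, OpenCV 4.12 (cv2) and the standard library are available. Lean on these libraries where they do the work, as an engineer would, in place of code of your own. Each camera call takes 0.05 s, during which the arm holds its last target. There are 200 camera calls.

## Working session

There is one attempt and no reset: what is moved stays moved. The work goes in short steps, Python scripts to look and compute and a tool call to move; the robot and the scene stay as the last step left them, time stands still between calls to the robot, and variables do not carry over. Pictures are saved under pics/ and viewed, at most 10 in all, crops included, and the job is handed in when it is done.

Besides the shell and the picture viewer there is one more tool, called as name([rows], argument=value, ...), one row to a line, values as JSON. servo_tool: Moves the arm, as the interface text tells. Its arguments: {"type":"object","properties":{"steps":{"type":"array","items":{"type":"object","properties":{"hand":{"type":"number"},"slide":{"type":"array","items":{"type":"number"}},"twist":{"type":"number"}}}},"newtons":{"type":"number"}},"required":["steps"]}

```bash
mkdir -p pics; cat > h.py <<'E'
import numpy as np, cv2
from scipy.spatial.transform import Rotation as R
from station import readout, eyes, workorder
def rot(q): return R.from_quat([q[1],q[2],q[3],q[0]]).as_matrix()
def cam(n):
    c=eyes.read_camera(n); h,w=c['frame'].shape[:2]
    f=h/2/np.tan(np.radians(c['vfov'])/2)
    c['K']=np.array([[f,0,c['cx']],[0,f,c['cy']],[0,0,1]]); c['D']=np.array(c['distortion'],float)
    a=np.array(c['attitude'],float); c['R']=rot(a) if a.size==4 else a.reshape(3,3); c['t']=np.array(c['xyz'])
    return c
def save(c,n,crop=None,s=1):
    im=c['frame'][...,::-1]
    if crop: im=im[crop[1]:crop[3],crop[0]:crop[2]]
    cv2.imwrite('pics/'+n+'.png',cv2.resize(im,None,fx=s,fy=s,interpolation=cv2.INTER_CUBIC))
def px2w(c,uv,z):
    p=cv2.undistortPoints(np.array(uv,float).reshape(-1,1,2),c['K'],c['D']).reshape(-1,2)
    d=np.c_[p,np.ones(len(p))]@c['R'].T
    return c['t']+d*((np.broadcast_to(z,len(p))-c['t'][2])/d[:,2])[:,None]
def w2px(c,P):
    P=(np.array(P,float).reshape(-1,3)-c['t'])@c['R']
    return cv2.projectPoints(P,np.zeros(3),np.zeros(3),c['K'],c['D'])[0].reshape(-1,2)
E
python3 - <<'E'
from h import *
for n in('top','side'):
    c=cam(n); save(c,n+'0',s=1.42); print(n,c['t'],c['R'].round(3).tolist(),c['vfov'],c['D'])
s=readout.state(); print(s['position'],s['eef_rot'],s['time_s'],s['ft_force'])
E
```

```text
top [ 0.10514363 -0.18368696  1.53341823] [[0.4, -0.875, 0.272], [-0.916, -0.383, 0.116], [0.003, -0.295, -0.955]] 46.43391519482308 [-0.17427245  0.          0.          0.          0.        ]
side [0.62267447 1.05316415 0.98531888] [[-0.996, 0.063, -0.07], [0.094, 0.652, -0.752], [-0.002, -0.756, -0.655]] 45.38466871924774 [-0.13257273  0.          0.          0.          0.        ]
[0.20937194 0.5083557  0.30341746] [-1.55668176e-04  1.94140165e-01  9.80973660e-01 -5.01346667e-04] 0.1 [-0.22951815 -0.78250913  0.55069922]
```

View pics/top0.png

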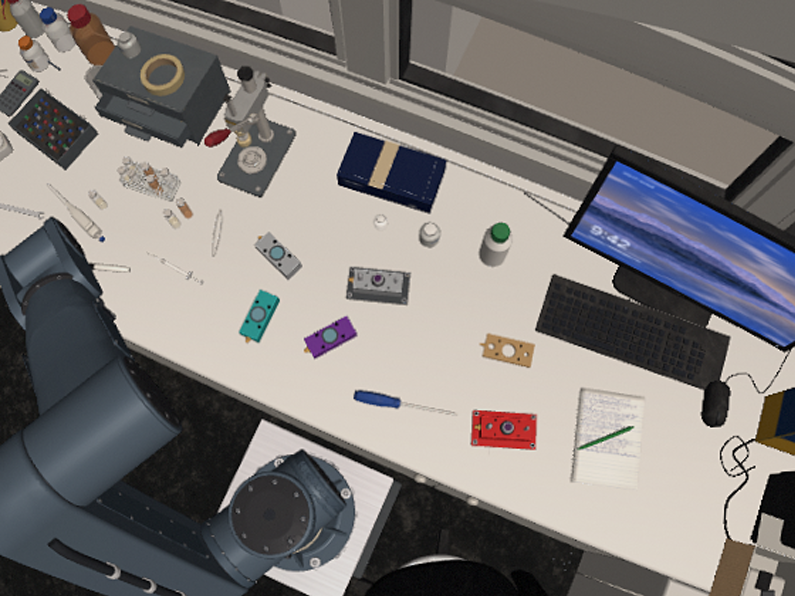

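View pics/side0.png

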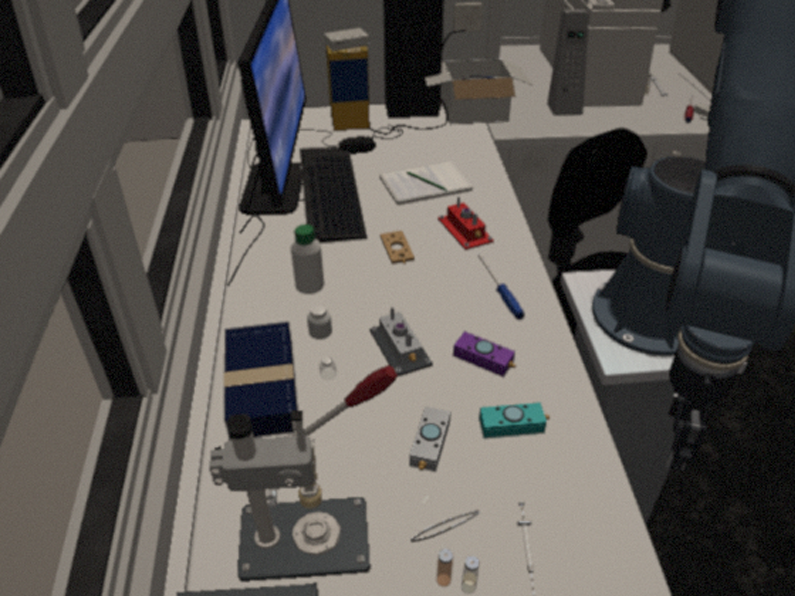

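The top view shows three window-half shapes: silver (278,255), turquoise (259,316) and purple (330,337). The silver one fits. There are two lower halves: aluminium (378,285) fits, and red (503,428) is the decoy. The tan plate is at (508,350). I'll confirm these in an enlarged crop.

```bash
python3 - <<'E'
from h import *
c=cam('top'); save(c,'crop0',(165,145,395,275),3.47)
E
```

```text
(no output)
```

View pics/crop0.png

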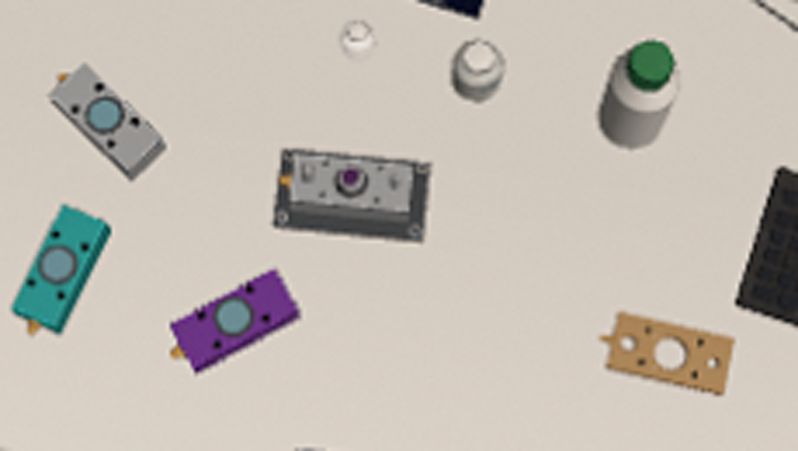

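The crop confirms the silver window half at (105,115) with its port at upper left, the aluminium lower half at (351,183) with its port on the left, and the tan plate at (670,352) with its port on the left.

```bash
cat >> h.py <<'E'
def tcp():
    s=readout.state(); return s,np.array(s['position']),rot(s['eef_rot'])
E
python3 - <<'E'
from h import *
c=cam('top')
f=lambda L:[(165+u/3.47,145+v/3.47) for u,v in L]
P=px2w(c,f([(628,343),(713,362),(670,352)]),.01);print('plate',P.round(4))
W=px2w(c,f([(85,64),(50,95),(163,143)]),.032);print('win corners',W.round(4), px2w(c,f([(105,115)]),.035))
L=px2w(c,f([(296,153),(291,205),(416,163),(410,213)]),.045);print('low',L.round(4),L.mean(0))
s,p,M=tcp();print(p,M.round(3))
for n,d in(('plate',P[0]-P[1]),('low',L[0]+L[1]-L[2]-L[3]),('win',W[0]-W[2])):
    print(n,'y-axis heading deg',np.degrees(np.arctan2(d[1],d[0])))
print('tool y heading',np.degrees(np.arctan2(M[1,1],M[0,1])))
w=cam('wrist');print(w['t']-p,w['R'].round(3).tolist(),w['vfov'], (M.T@(w['t']-p)).round(4))
E
```

```text
plate [[ 0.5024 -0.2478  0.01  ]
 [ 0.517  -0.3268  0.01  ]
 [ 0.51   -0.2867  0.01  ]]
win corners [[0.5425 0.327  0.032 ]
 [0.5008 0.3436 0.032 ]
 [0.5005 0.223  0.032 ]] [[0.50292953 0.28497897 0.035     ]]
low [[ 0.5378  0.1017  0.045 ]
 [ 0.4901  0.0849  0.045 ]
 [ 0.5733 -0.004   0.045 ]
 [ 0.5268 -0.0182  0.045 ]] [0.5319892  0.04110082 0.045     ]
[0.20942177 0.50841967 0.30358623] [[-0.925  0.381 -0.   ]
 [ 0.381  0.925 -0.001]
 [ 0.    -0.001 -1.   ]]
plate y-axis heading deg 100.46521650677332
low y-axis heading deg 109.10014395143418
win y-axis heading deg 68.03773976620775
tool y heading 67.61033902702817
[-0.07044296  0.02879528  0.07010654] [[0.381, 0.882, 0.277], [0.925, -0.363, -0.115], [-0.001, 0.3, -0.954]] 59.977518431952 [ 0.0761 -0.0003 -0.0701]
```

```bash
cat >> h.py <<'E'
def go(xyz,hy,n=''):
    "slide/twist for TCP target xyz with tool-y heading hy deg"
    s,p,M=tcp(); h=np.degrees(np.arctan2(M[1,1],M[0,1])); d=(h-hy+90)%180-90
    print(n,'slide',(M.T@(np.array(xyz)-p)/.8).round(4),'twist',round(d/90,4),'t',s['time_s'],'p',p.round(4),'h',round(h,2))
E
python3 -c "
from h import *
go((.51,-.287,.22),10.5)"
```

```text
slide [-0.7262 -0.7762  0.1049] twist 0.6345 t 0.25 p [0.2094 0.5084 0.3036] h 67.61
```

servo_tool([
  {"hand": 80, "slide": [-0.726, -0.776, 0.105], "twist": 0.634},
  {"hand": 80, "slide": [-0.726, -0.776, 0.105], "twist": 0.634},
  {"hand": 80, "slide": [-0.726, -0.776, 0.105], "twist": 0.634},
  {"hand": 80, "slide": [-0.726, -0.776, 0.105], "twist": 0.634},
  {"hand": 80, "slide": [-0.726, -0.776, 0.105], "twist": 0.634},
  {"hand": 80, "slide": [-0.726, -0.776, 0.105], "twist": 0.634},
  {"hand": 80, "slide": [-0.726, -0.776, 0.105], "twist": 0.634},
  {"hand": 80, "slide": [-0.726, -0.776, 0.105], "twist": 0.634},
  {"hand": 80, "slide": [-0.726, -0.776, 0.105], "twist": 0.634},
  {"hand": 80, "slide": [-0.726, -0.776, 0.105], "twist": 0.634},
  {"hand": 80, "slide": [-0.726, -0.776, 0.105], "twist": 0.634},
  {"hand": 80, "slide": [-0.726, -0.776, 0.105], "twist": 0.634},
  {"hand": 80, "slide": [-0.726, -0.776, 0.105], "twist": 0.634},
  {"hand": 80, "slide": [-0.726, -0.776, 0.105], "twist": 0.634},
  {"hand": 80, "slide": [-0.726, -0.776, 0.105], "twist": 0.634},
  {"hand": 80, "slide": [-0.726, -0.776, 0.105], "twist": 0.634},
  {"hand": 80, "slide": [-0.726, -0.776, 0.105], "twist": 0.634},
  {"hand": 80, "slide": [-0.726, -0.776, 0.105], "twist": 0.634},
  {"hand": 80, "slide": [-0.726, -0.776, 0.105], "twist": 0.634},
  {"hand": 80, "slide": [-0.726, -0.776, 0.105], "twist": 0.634},
])

```text
time_s: 2.25
position: [0.5096, -0.2857, 0.2198]
eef_rot: [-0.0, 0.639, 0.769, 0.0]
ft_force: [-0.8, 0.1, 0.6]
finger_gap: 0.0796
grasp_force: 0.0
```

```bash
python3 -c "
from h import *
c=cam('wrist');save(c,'w1',s=1.42)
np.save('w1.npy',c,allow_pickle=True)
go((.51,-.287,.22),10.5)"
```

```text
slide [-0.0019 -0.      0.    ] twist 0.0011 t 2.3 p [ 0.5098 -0.2855  0.22  ] h 10.6
```

View pics/w1.png

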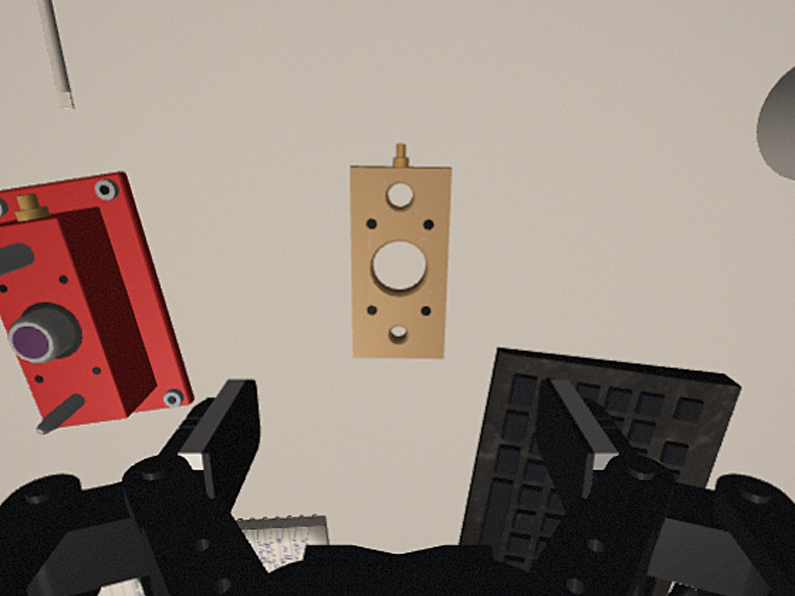

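Plate in the wrist view: corners (350,167), (451,167), (445,357), (353,358), and the port at the top (+tool x).

```bash
cat >> h.py <<'E'
def plate(c):
    hsv=cv2.cvtColor(c['frame'],cv2.COLOR_RGB2HSV); m=cv2.inRange(hsv,(8,80,90),(24,255,255))
    m=cv2.morphologyEx(m,cv2.MORPH_OPEN,np.ones((13,13)))
    k=max(cv2.findContours(m,0,2)[0],key=cv2.contourArea)
    return px2w(c,k.reshape(-1,2),.01)[:,:2]
E
python3 -c "
from h import *
c=np.load('w1.npy',allow_pickle=True).item()
P=px2w(c,np.array([(350,167),(451,167),(445,357),(353,358)])/1.42,.01);print(P.round(4),P.mean(0))
h=px2w(c,np.array([(400,195),(399,265),(398,332)])/1.42,.01);print(h.round(4))
d=h[0]-h[2];print(np.degrees(np.arctan2(d[1],d[0])))
r=cv2.minAreaRect(plate(c).astype(np.float32)*1000);print(r)
"
```

```text
[[ 0.4749 -0.235   0.01  ]
 [ 0.5273 -0.2253  0.01  ]
 [ 0.5473 -0.3331  0.01  ]
 [ 0.4938 -0.3437  0.01  ]] [ 0.51082475 -0.28427228  0.01      ]
[[ 0.5035 -0.2446  0.01  ]
 [ 0.5102 -0.2828  0.01  ]
 [ 0.517  -0.3225  0.01  ]]
99.79320850734153
((510.46282958984375, -284.1380615234375), (53.28371810913086, 109.57228088378906), 9.932538986206055)
```

```bash
python3 -c "
from h import *
go((.5107,-.284,.073),10)"
```

```text
slide [0.0015 0.0016 0.1838] twist 0.0067 t 2.3 p [ 0.5098 -0.2855  0.22  ] h 10.6
```

servo_tool([
  {"hand": 68, "slide": [0.0015, 0.0015, 0.06], "twist": 0.007},
  {"hand": 68, "slide": [0.0015, 0.0015, 0.11], "twist": 0.007},
  {"hand": 68, "slide": [0.0015, 0.0015, 0.15], "twist": 0.007},
  {"hand": 68, "slide": [0.0015, 0.0015, 0.17], "twist": 0.007},
  {"hand": 68, "slide": [0.0015, 0.0015, 0.18], "twist": 0.007},
  {"hand": 68, "slide": [0.0015, 0.0015, 0.182], "twist": 0.007},
  {"hand": 68, "slide": [0.0015, 0.0015, 0.182], "twist": 0.007},
], newtons=40)

```text
time_s: 3.0
position: [0.5115, -0.2855, 0.0755]
eef_rot: [0.001, 0.643, 0.766, 0.0]
ft_force: [0.1, 0.3, 0.1]
finger_gap: 0.0681
grasp_force: 0.0
```

servo_tool([
  {"hand": 45, "slide": [0, 0, 0], "twist": 0},
  {"hand": 45, "slide": [0, 0, 0], "twist": 0},
  {"hand": 45, "slide": [0, 0, 0], "twist": 0},
  {"hand": 45, "slide": [0, 0, 0], "twist": 0},
])

```text
time_s: 3.4
position: [0.5115, -0.2856, 0.076]
eef_rot: [0.001, 0.643, 0.766, 0.0]
ft_force: [-2.3, 1.9, 8.5]
finger_gap: 0.0522
grasp_force: 40.3
```

```bash
python3 -c "
from h import *
go((.428,.005,.25),19)"
```

```text
slide [ 0.3755 -0.0399 -0.218 ] twist -0.1009 t 3.4 p [ 0.5115 -0.2856  0.076 ] h 9.92
```

servo_tool([
  {"hand": 45, "slide": [0, 0, -0.01], "twist": 0},
  {"hand": 45, "slide": [0, 0, -0.04], "twist": 0},
  {"hand": 45, "slide": [0.02, 0, -0.09], "twist": 0},
  {"hand": 45, "slide": [0.06, -0.01, -0.14], "twist": -0.02},
  {"hand": 45, "slide": [0.11, -0.02, -0.17], "twist": -0.04},
  {"hand": 45, "slide": [0.16, -0.03, -0.19], "twist": -0.06},
  {"hand": 45, "slide": [0.21, -0.04, -0.21], "twist": -0.08},
  {"hand": 45, "slide": [0.26, -0.04, -0.218], "twist": -0.1},
  {"hand": 45, "slide": [0.31, -0.04, -0.218], "twist": -0.1},
  {"hand": 45, "slide": [0.345, -0.04, -0.218], "twist": -0.1},
  {"hand": 45, "slide": [0.365, -0.04, -0.218], "twist": -0.1},
  {"hand": 45, "slide": [0.375, -0.04, -0.218], "twist": -0.1},
  {"hand": 45, "slide": [0.375, -0.04, -0.218], "twist": -0.1},
  {"hand": 45, "slide": [0.375, -0.04, -0.218], "twist": -0.1},
])

```text
time_s: 4.8
position: [0.428, 0.0042, 0.249]
eef_rot: [0.0, 0.581, 0.814, 0.0]
ft_force: [-1.1, -0.1, -0.2]
finger_gap: 0.0523
grasp_force: 42.3
```

```bash
python3 -c "
from h import *
c=cam('wrist');save(c,'w2',s=1.42)
np.save('w2.npy',c,allow_pickle=True)
go((.532,.041,.25),19)"
```

```text
slide [ 0.0017  0.138  -0.0014] twist -0.0013 t 4.85 p [0.428  0.004  0.2489] h 18.88
```

View pics/w2.png

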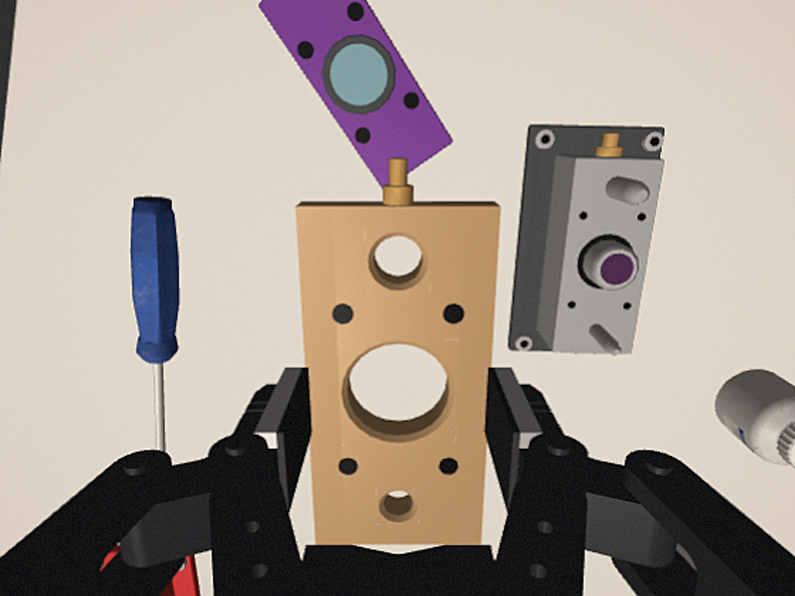

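```bash
python3 -c "
from h import *
c=np.load('w2.npy',allow_pickle=True).item();save(c,'w2c',(350,80,480,260),3.3)
P=plate(c)
"
```

```text
(no output)
```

View pics/w2c.png

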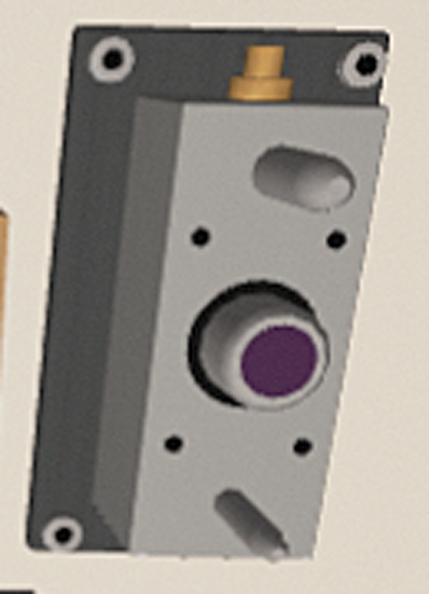

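```bash
cat >> h.py <<'E'
from scipy.optimize import least_squares
def fit(c,obj,uv,x0,fixz=None):
    "x,y,heading(deg of object y),z"
    obj=np.array(obj,float);uv=np.array(uv,float)
    def res(v):
        a=np.radians(v[2]-90);Rz=np.array([[np.cos(a),-np.sin(a),0],[np.sin(a),np.cos(a),0],[0,0,1]])
        return (w2px(c,obj@Rz.T+[v[0],v[1],v[3] if fixz is None else fixz])-uv).ravel()
    r=least_squares(res,(x0 if fixz is None else x0[:3]),x_scale=[.01,.01,1]+([.01] if fixz is None else []),loss='soft_l1')
    print('fit',r.x.round(4),'res px',np.abs(r.fun).reshape(-1,2).round(1).tolist()); return r.x
E
cat > a.py <<'E'
from h import *
c=np.load('w2.npy',allow_pickle=True).item()
k=np.array([350,80])
uv=np.array([(183,103),(388,109),(314,558),(131,553),(280,362),(340,186)])/3.3+k
obj=[(-.023,.055,.045),(.023,.055,.045),(.023,-.055,.045),(-.023,-.055,.045),(0,0,.06),(0,.04,.075)]
fit(c,obj,uv,[.532,.041,109,0],0.)
fit(c,obj,uv,[.532,.041,109,0])
uv=np.array([(297,204),(499,204),(482,543),(315,543),(398,256)])/1.42
obj=[(-.027,.055,.01),(.027,.055,.01),(.027,-.055,.01),(-.027,-.055,.01),(0,.04,.01)]
fit(c,obj,uv,[.428,.005,109,.17])
s,p,M=tcp();print(p)
E
python3 a.py
```

```text
fit [5.340000e-01 4.670000e-02 1.079712e+02] res px [[0.1, 0.5], [1.1, 1.4], [0.3, 0.6], [0.3, 1.3], [0.3, 0.4], [0.6, 0.7]]
fit [ 5.35400e-01  4.65000e-02  1.07864e+02 -3.10000e-03] res px [[0.5, 0.1], [0.7, 0.7], [0.0, 0.2], [0.0, 0.4], [0.4, 0.6], [0.8, 1.1]]
fit [4.278000e-01 6.200000e-03 1.089738e+02 1.729000e-01] res px [[1.3, 0.1], [1.4, 0.3], [0.5, 0.4], [0.4, 0.2], [0.1, 2.3]]
[0.42799842 0.00402473 0.24888323]
```

```bash
python3 -c "
from h import *
go((.5342,.0445,.165),17.9)"
```

```text
slide [0.0049 0.1419 0.1049] twist 0.0109 t 4.85 p [0.428  0.004  0.2489] h 18.88
```

servo_tool([
  {"hand": 45, "slide": [0.005, 0.03, 0], "twist": 0.011},
  {"hand": 45, "slide": [0.005, 0.08, 0.01], "twist": 0.011},
  {"hand": 45, "slide": [0.005, 0.12, 0.03], "twist": 0.011},
  {"hand": 45, "slide": [0.005, 0.138, 0.06], "twist": 0.011},
  {"hand": 45, "slide": [0.005, 0.142, 0.09], "twist": 0.011},
  {"hand": 45, "slide": [0.005, 0.142, 0.105], "twist": 0.011},
  {"hand": 45, "slide": [0.005, 0.142, 0.105], "twist": 0.011},
  {"hand": 45, "slide": [0.005, 0.142, 0.105], "twist": 0.011},
])

```text
time_s: 5.65
position: [0.534, 0.0448, 0.1654]
eef_rot: [0.0, 0.589, 0.808, 0.0]
ft_force: [0.8, -0.3, 0.2]
finger_gap: 0.0517
grasp_force: 42.4
```

```bash
python3 -c "
from h import *
c=cam('wrist');save(c,'w3',(190,120,370,420),2)
np.save('w3.npy',c,allow_pickle=True)
s,p,M=tcp();print(p,s['ft_force'])"
```

```text
[0.5342575  0.04494665 0.16580674] [0.53625662 0.29463494 0.00136898]
```

View pics/w3.png

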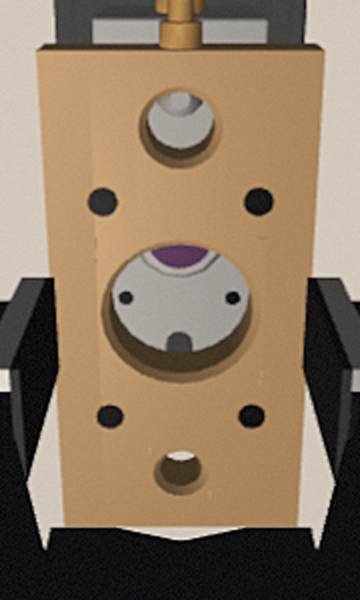

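```bash
cat > b.py <<'E'
from h import *
c=np.load('w2.npy',allow_pickle=True).item(); c3=np.load('w3.npy',allow_pickle=True).item()
P=px2w(c,np.array([(174,444),(302,447),(200,237),(336,240)])/3.3+[350,80],.045)
print(P.round(4),P.mean(0)); print('pred',(w2px(c3,P)-[190,120])*2)
Q=px2w(c3,np.array([(125,298),(233,297)])/2+[190,120],.045);print('meas',Q.round(4), 'diff',(Q-P[:2]).round(4))
a=np.radians(108);y=np.array([np.cos(a),np.sin(a)]);ctr=np.array([.534,.0467])
for i,s in ((0,1),(1,-1)): pass
print('obj y of -y holes by w2',(P[:2,:2]-ctr)@y,'by w3',(Q[:,:2]-ctr)@y, '+y',(P[2:,:2]-ctr)@y)
x=np.array([y[1],-y[0]]);print('obj x w2',(P[:,:2]-ctr)@x,'w3',(Q[:,:2]-ctr)@x)
uv=np.array([(38,49),(324,49),(298,526),(64,526)])/2+[190,120]
obj=[(-.027,.055,.01),(.027,.055,.01),(.027,-.055,.01),(-.027,-.055,.01)]
fit(c3,obj,uv,[.534,.045,109,.09])
fit(c3,obj,uv,[.534,.045,109,.09],.0895)
E
python3 b.py
```

```text
[[0.5269 0.018  0.045 ]
 [0.5564 0.0273 0.045 ]
 [0.5115 0.0657 0.045 ]
 [0.5412 0.0751 0.045 ]] [0.5339906 0.046508  0.045    ]
pred [[127.11402089 297.7236986 ]
 [233.45922407 298.3673484 ]
 [122.92399614 130.6421499 ]
 [238.15027649 131.23166676]]
meas [[0.5264 0.0177 0.045 ]
 [0.5561 0.0277 0.045 ]] diff [[-0.0006 -0.0003  0.    ]
 [-0.0003  0.0004  0.    ]]
obj y of -y holes by w2 [-0.02509792 -0.02537992] by w3 [-0.02518542 -0.02493851] +y [0.02499712 0.02476193]
obj x w2 [-0.01560739  0.01530264 -0.0155428   0.01557445] w3 [-0.01622385  0.01516053]
fit [5.341000e-01 4.640000e-02 1.078925e+02 8.930000e-02] res px [[0.8, 0.2], [0.9, 0.1], [0.2, 0.2], [0.2, 0.2]]
fit [5.341000e-01 4.650000e-02 1.078915e+02] res px [[1.0, 0.0], [1.0, 0.0], [0.1, 0.0], [0.1, 0.1]]
```

servo_tool([
  {"hand": 45, "slide": [0, 0, 0.01], "twist": 0},
  {"hand": 45, "slide": [0, 0, 0.018], "twist": 0},
  {"hand": 45, "slide": [0, 0, 0.022], "twist": 0},
  {"hand": 45, "slide": [0, 0, 0.026], "twist": 0},
  {"hand": 45, "slide": [0, 0, 0.03], "twist": 0},
  {"hand": 45, "slide": [0, 0, 0.034], "twist": 0},
  {"hand": 45, "slide": [0, 0, 0.034], "twist": 0},
])

```text
time_s: 6.4
position: [0.5338, 0.0453, 0.1371]
eef_rot: [-0.0, 0.588, 0.809, -0.0]
ft_force: [1.1, -0.4, -1.5]
finger_gap: 0.0519
grasp_force: 42.4
```

servo_tool([
  {"hand": 45, "slide": [0, 0, 0.006], "twist": 0},
  {"hand": 45, "slide": [0, 0, 0.012], "twist": 0},
  {"hand": 45, "slide": [0, 0, 0.017], "twist": 0},
  {"hand": 45, "slide": [0, 0, 0.02], "twist": 0},
  {"hand": 45, "slide": [0, 0, 0.021], "twist": 0},
  {"hand": 45, "slide": [0, 0, 0.021], "twist": 0},
])

```text
time_s: 7.0
position: [0.5338, 0.0453, 0.1211]
eef_rot: [-0.0, 0.588, 0.809, -0.0]
ft_force: [-4.0, -0.0, 7.9]
finger_gap: 0.052
grasp_force: 43.4
```

servo_tool([
  {"hand": 66, "slide": [0, 0, 0], "twist": 0},
  {"hand": 66, "slide": [0, 0, 0], "twist": 0},
  {"hand": 66, "slide": [0, 0, 0], "twist": 0},
  {"hand": 66, "slide": [0, 0, -0.01], "twist": 0},
  {"hand": 66, "slide": [0, 0, -0.05], "twist": 0},
  {"hand": 66, "slide": [0, 0, -0.11], "twist": 0},
  {"hand": 66, "slide": [0, 0, -0.14], "twist": 0},
  {"hand": 66, "slide": [0, 0, -0.14], "twist": 0},
])

```text
time_s: 7.8
position: [0.5353, 0.0453, 0.2367]
eef_rot: [0.003, 0.588, 0.809, 0.002]
ft_force: [-0.1, -0.0, -1.0]
finger_gap: 0.066
grasp_force: 0.0
```

```bash
python3 -c "
from h import *
c=cam('wrist');save(c,'w4',s=1.42)
np.save('w4.npy',c,allow_pickle=True)
go((.503,.285,.22),-22)"
```

```text
slide [0.2971 0.0548 0.018 ] twist 0.4437 t 7.85 p [0.5344 0.0453 0.2345] h 17.93
```

View pics/w4.png

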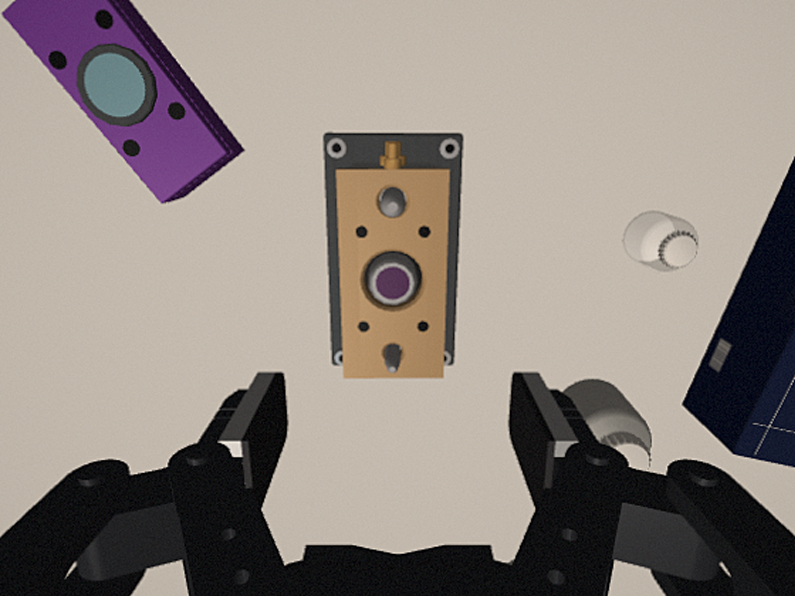

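The plate lies flat over both dowels: corners (336,169), (450,169), (443,377), (344,377). Next, the window half.

servo_tool([
  {"hand": 66, "slide": [0.04, 0.007, 0], "twist": 0.08},
  {"hand": 66, "slide": [0.1, 0.018, 0], "twist": 0.17},
  {"hand": 66, "slide": [0.16, 0.03, 0], "twist": 0.26},
  {"hand": 66, "slide": [0.22, 0.04, 0.005], "twist": 0.35},
  {"hand": 66, "slide": [0.27, 0.05, 0.01], "twist": 0.44},
  {"hand": 66, "slide": [0.297, 0.055, 0.018], "twist": 0.444},
  {"hand": 66, "slide": [0.297, 0.055, 0.018], "twist": 0.444},
  {"hand": 66, "slide": [0.297, 0.055, 0.018], "twist": 0.444},
])

```text
time_s: 8.65
position: [0.5021, 0.2848, 0.2171]
eef_rot: [-0.0, 0.829, 0.56, -0.001]
ft_force: [0.1, -0.1, 0.0]
finger_gap: 0.0661
grasp_force: 0.0
```

```bash
python3 -c "
from h import *
c=cam('wrist');save(c,'w5',s=1.42)
np.save('w5.npy',c,allow_pickle=True)
s,p,M=tcp();print(p)
c=np.load('w4.npy',allow_pickle=True).item()
obj=[(-.027,.055,.01),(.027,.055,.01),(.027,-.055,.01),(-.027,-.055,.01),(0,0,.015)]
fit(c,obj,np.array([(336,169),(450,169),(443,377),(344,377),(392.5,282)])/1.42,[.534,.0465,108,.045],.045)
"
```

```text
[0.5024779  0.28424983 0.21753604]
fit [5.339000e-01 4.690000e-02 1.078764e+02] res px [[0.1, 0.3], [0.2, 0.3], [0.2, 0.1], [0.5, 0.3], [0.4, 0.3]]
```

View pics/w5.png

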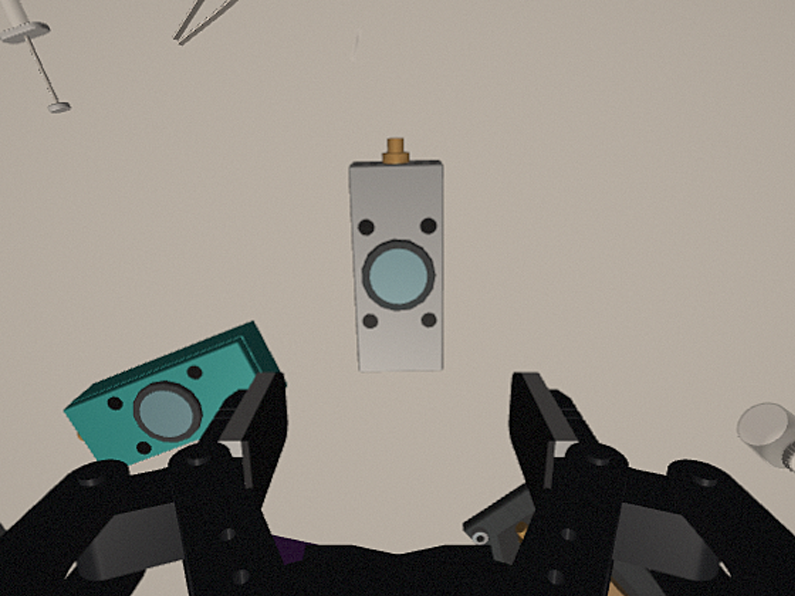

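The silver window half has top corners (349,165), (443,163), (443,370), (358,370), window centre (398,275), and its port at +tool x.

```bash
python3 -c "
from h import *
c=np.load('w5.npy',allow_pickle=True).item()
obj=[(-.023,.055,.032),(.023,.055,.032),(.023,-.055,.032),(-.023,-.055,.032),(0,0,.035),(-.0155,.025,.032),(.0155,.025,.032),(.0155,-.025,.032),(-.0155,-.025,.032)]
v=fit(c,obj,np.array([(349,165),(443,163),(443,370),(358,370),(398.5,275),(366,227),(428,226),(429,320),(370,321)])/1.42,[.503,.285,68,0],0.)
go((v[0],v[1],.080),v[2]-90)
"
```

```text
fit [ 0.5044  0.2884 69.2846] res px [[0.6, 0.1], [0.6, 0.0], [0.2, 0.4], [0.2, 1.5], [0.1, 0.6], [0.1, 0.3], [0.3, 0.5], [0.2, 0.5], [0.0, 0.4]]
 slide [0.0059 0.0004 0.1719] twist -0.0143 t 8.7 p [0.5025 0.2842 0.2175] h -22.0
```

servo_tool([
  {"hand": 66, "slide": [0.006, 0.0005, 0.05], "twist": -0.014},
  {"hand": 66, "slide": [0.006, 0.0005, 0.1], "twist": -0.014},
  {"hand": 66, "slide": [0.006, 0.0005, 0.14], "twist": -0.014},
  {"hand": 66, "slide": [0.006, 0.0005, 0.16], "twist": -0.014},
  {"hand": 66, "slide": [0.006, 0.0005, 0.169], "twist": -0.014},
  {"hand": 66, "slide": [0.006, 0.0005, 0.169], "twist": -0.014},
  {"hand": 66, "slide": [0.006, 0.0005, 0.169], "twist": -0.014},
  {"hand": 36, "slide": [0.006, 0.0005, 0.169], "twist": -0.014},
  {"hand": 36, "slide": [0.006, 0.0005, 0.169], "twist": -0.014},
  {"hand": 36, "slide": [0.006, 0.0005, 0.169], "twist": -0.014},
  {"hand": 36, "slide": [0.006, 0.0005, 0.169], "twist": -0.014},
  {"hand": 36, "slide": [0.006, 0.0005, 0.169], "twist": -0.014},
], newtons=80)

```text
time_s: 9.9
position: [0.5054, 0.2895, 0.0847]
eef_rot: [0.0, 0.823, 0.568, 0.001]
ft_force: [-1.6, -0.1, 9.8]
finger_gap: 0.0444
grasp_force: 83.0
```

```bash
python3 -c "
from h import *
go((.5339,.0467,.20),17.9)"
```

```text
slide [-0.271   0.1411 -0.1443] twist -0.4296 t 9.9 p [0.5054 0.2895 0.0847] h -20.76
```

servo_tool([
  {"hand": 36, "slide": [0, 0, -0.015], "twist": 0},
  {"hand": 36, "slide": [0, 0, -0.05], "twist": 0},
  {"hand": 36, "slide": [-0.01, 0.005, -0.09], "twist": -0.04},
  {"hand": 36, "slide": [-0.04, 0.02, -0.12], "twist": -0.1},
  {"hand": 36, "slide": [-0.08, 0.04, -0.14], "twist": -0.16},
  {"hand": 36, "slide": [-0.12, 0.06, -0.144], "twist": -0.22},
  {"hand": 36, "slide": [-0.16, 0.08, -0.144], "twist": -0.28},
  {"hand": 36, "slide": [-0.2, 0.1, -0.144], "twist": -0.34},
  {"hand": 36, "slide": [-0.235, 0.12, -0.144], "twist": -0.39},
  {"hand": 36, "slide": [-0.26, 0.134, -0.144], "twist": -0.42},
  {"hand": 36, "slide": [-0.271, 0.141, -0.144], "twist": -0.43},
  {"hand": 36, "slide": [-0.271, 0.141, -0.144], "twist": -0.43},
  {"hand": 36, "slide": [-0.271, 0.141, -0.144], "twist": -0.43},
])

```text
time_s: 11.2
position: [0.5332, 0.0468, 0.1987]
eef_rot: [0.0, 0.589, 0.808, 0.0]
ft_force: [-0.9, -0.3, -4.2]
finger_gap: 0.0438
grasp_force: 82.8
```

```bash
python3 -c "
from h import *
c=cam('wrist');save(c,'w6',s=1.42)
np.save('w6.npy',c,allow_pickle=True)
s,p,M=tcp();print(p,s['ft_force'])"
```

```text
[0.53320516 0.04709799 0.19861845] [-2.87224731e-01 -2.59874483e-03 -3.71505953e+00]
```

View pics/w6.png

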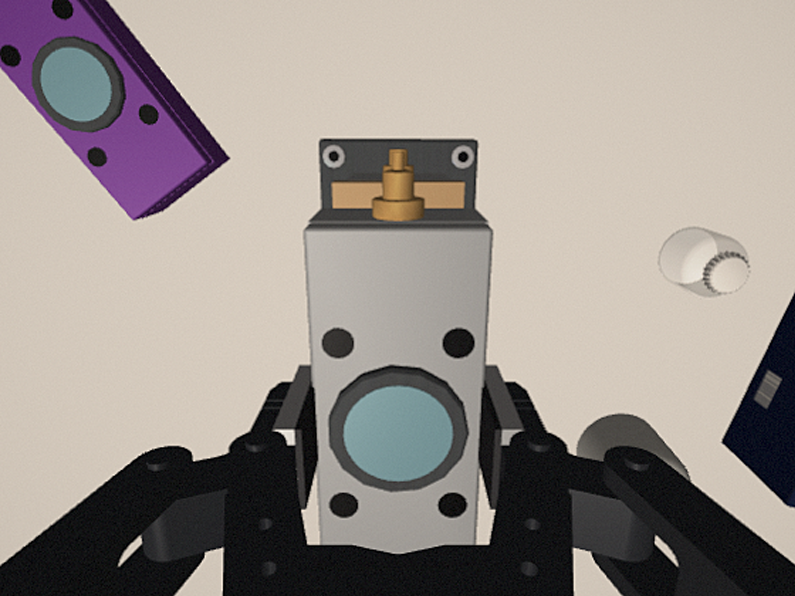

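```bash
python3 -c "
from h import *
c=np.load('w6.npy',allow_pickle=True).item()
obj=[(-.023,.055,.032),(.023,.055,.032),(0,0,.034),(-.0155,.025,.032),(.0155,.025,.032),(.0155,-.025,.032),(-.0155,-.025,.032)]
uv=np.array([(304,230),(492,229),(398.5,432),(338,343),(458,342),(452.5,504),(343.5,504)])/1.42
fit(c,obj,uv,[.534,.045,108,.114])
v=fit(c,obj,uv,[.534,.045,108,.114],.1139)
s,p,M=tcp();d=p[:2]-v[:2];print(d)
t=np.array([.5339,.0467])+d
go((*t,.165),17.9+(p[0]*0)+(np.degrees(np.arctan2(M[1,1],M[0,1]))+90-v[2]))
"
```

```text
fit [5.344000e-01 4.460000e-02 1.079726e+02 1.130000e-01] res px [[0.8, 0.4], [0.6, 0.0], [0.2, 0.2], [0.2, 0.4], [0.2, 1.0], [0.3, 0.4], [0.7, 0.2]]
fit [5.343000e-01 4.500000e-02 1.079509e+02] res px [[1.3, 1.2], [1.1, 0.7], [0.3, 0.2], [0.1, 0.3], [0.1, 0.9], [0.1, 0.3], [0.4, 0.4]]
[-0.00105115  0.00210252]
 slide [0.0022 0.0002 0.042 ] twist 0.0006 t 11.25 p [0.5332 0.0471 0.1986] h 17.92
```

servo_tool([
  {"hand": 36, "slide": [0.002, 0.0004, 0.01], "twist": 0.0005},
  {"hand": 36, "slide": [0.002, 0.0004, 0.03], "twist": 0.0005},
  {"hand": 36, "slide": [0.002, 0.0004, 0.042], "twist": 0.0005},
  {"hand": 36, "slide": [0.002, 0.0004, 0.047], "twist": 0.0005},
  {"hand": 36, "slide": [0.002, 0.0004, 0.05], "twist": 0.0005},
  {"hand": 36, "slide": [0.002, 0.0004, 0.053], "twist": 0.0005},
  {"hand": 36, "slide": [0.002, 0.0004, 0.055], "twist": 0.0005},
  {"hand": 36, "slide": [0.002, 0.0004, 0.055], "twist": 0.0005},
])

```text
time_s: 12.05
position: [0.5333, 0.0481, 0.1544]
eef_rot: [0.0, 0.589, 0.808, 0.0]
ft_force: [0.3, -0.2, -3.6]
finger_gap: 0.0443
grasp_force: 82.8
```

servo_tool([
  {"hand": 36, "slide": [0, 0, 0.003], "twist": 0},
  {"hand": 36, "slide": [0, 0, 0.006], "twist": 0},
  {"hand": 36, "slide": [0, 0, 0.009], "twist": 0},
  {"hand": 36, "slide": [0, 0, 0.011], "twist": 0},
  {"hand": 36, "slide": [0, 0, 0.011], "twist": 0},
])

```text
time_s: 12.55
position: [0.5331, 0.0481, 0.1452]
eef_rot: [-0.0, 0.589, 0.808, -0.0]
ft_force: [-0.4, 0.5, -3.8]
finger_gap: 0.0444
grasp_force: 82.8
```

servo_tool([
  {"hand": 36, "slide": [0, 0, 0], "twist": 0},
  {"hand": 36, "slide": [0, 0, 0.002], "twist": 0},
  {"hand": 36, "slide": [0, 0, 0.004], "twist": 0},
  {"hand": 36, "slide": [0, 0, 0.005], "twist": 0},
  {"hand": 36, "slide": [0, 0, 0.005], "twist": 0},
  {"hand": 36, "slide": [0, 0, 0.005], "twist": 0},
], newtons=115)

```text
time_s: 13.15
position: [0.5334, 0.0481, 0.1421]
eef_rot: [0.0, 0.589, 0.808, 0.0]
ft_force: [-4.1, 0.3, 5.6]
finger_gap: 0.0431
grasp_force: 123.3
```

servo_tool([
  {"hand": 36, "slide": [0, 0, 0.002], "twist": 0},
  {"hand": 36, "slide": [0, 0, 0.003], "twist": 0},
  {"hand": 36, "slide": [0, 0, 0.003], "twist": 0},
  {"hand": 36, "slide": [0, 0, 0.003], "twist": 0},
])

```text
time_s: 13.55
position: [0.5334, 0.0481, 0.14]
eef_rot: [0.0, 0.589, 0.808, 0.0]
ft_force: [-4.7, -0.4, 9.9]
finger_gap: 0.0435
grasp_force: 123.7
```

servo_tool([
  {"hand": 36, "slide": [0, 0, 0.0015], "twist": 0},
  {"hand": 36, "slide": [0, 0, 0.0015], "twist": 0},
  {"hand": 36, "slide": [0, 0, 0.0015], "twist": 0},
])

```text
time_s: 13.85
position: [0.5334, 0.0481, 0.1399]
eef_rot: [0.0, 0.589, 0.808, 0.0]
ft_force: [-11.1, -0.9, 25.4]
finger_gap: 0.0436
grasp_force: 125.7
```

```bash
python3 -c "
from h import *
s,p,M=tcp();print(s['time_s'],p,s['ft_force']);print(workorder.hand_in())"
```

```text
13.85 [0.53339121 0.04811402 0.13989414] [-11.05390562  -0.93072962  25.35798304]
the job is handed in; nothing more can be done
None
```

The gas cell is assembled and handed in at 13.85 s of robot time: the plate is seated and the gripper is holding the window half down at about 25 N. I judged it shut from force and height readings, because my picture allowance was used up: about 13 N at the expected height, then a hard stop.

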